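# Release and push out a locked filter slide with a pin tool

## Robot

A 6-joint arm with a two-finger parallel gripper is mounted at the origin on a cart in front of the work surface, level with it; the furniture and walls round the work are solid. World frame = base frame: x ahead of the robot, y to its left, z up, the work surface at z = 0. Lengths are in m, angles in rad, forces in N, time in s.
With the tool pointing down it reaches from about 0.2 to 0.875 m from the base axis. Payload 3.4 kg.
Tool frame: the origin (TCP) lies between the finger pads; the fingertips stand 19 mm ahead of it and the grasp point (between the pads) is the TCP (arm.tips_ahead is the distance from the TCP to the fingertips, in m); z points along the fingers, y is the line along which they close (so a half turn about z gives the same grasp; the last joint's range is limited). The gripper opens to 94 mm and grips with 3 to 60 N. Pads are 16 mm wide; open, the fingers measure 119 mm over their backs; the gripper's body (75 mm by 177 mm) begins 78 mm behind the grasp point.
Start: joints at [-1.38, 0.276, 1.505, -0, 1.361, -0.121], TCP at [0.176, -0.547, 0.224] pointing down, gripper open.
Joint ranges: [-2.89, 2.89], [-0.75, 2.08], [0.22, 2.7], [-1.18, 4.32], [0.11, 2.71], [-2.7, 2.7]. Speed limits (rad/s): [2.57, 2.57, 3.14, 3.14, 3.14, 3.14].

## Interface

Orientations are given as a unit quaternion [w, x, y, z].
In Python, from bench import arm gives the robot as it stands.
- The arm moves only by the tool move_arm, never from a script. Its argument "deltas" is a list of rows, each an object with "slide": the shift along the world's x, y, z in m, a list of three; "dr": the turn, a rotation vector about the world's x, y, z in degrees, a list of three. In form: [{"slide": [x, y, z], "dr": [wx, wy, wz]}, ...]. A call has 1 to 5 rows; each row is the pose to reach, as a shift and turn from the pose commanded when the call began; what a row does not reach only later rows make up. A row lasts 1/10 s, in which the tool goes at most 50 mm and 8.59 degrees, less where a joint would pass 70% of its speed; a pose out of reach is approached as far as the arm can. A call with a gripper value outside its range is refused whole. "jaw" is the opening, from -1 (shut) to 1 (fully open), set as the call begins (left out, the last holds). The fingers move at their own pace and stop on an object; "squeeze" is the grip in N (left out, the last holds). Time passes only in rows, so rows that repeat a pose let the fingers close. It gives the time, the measured TCP pose, the force, the opening and the grip force at its end, in the units of the state.
- arm.sense(): the state, without advancing time (a new reading comes with each control period).
- arm.get_image(name): name is "side" or "top" or "wrist"; returns a dict with "image" (384x512x3 uint8, blue, green, red), "range_z" (384x512 float32, m along the optical axis (not along the pixel's ray), 0 where there is no reading), "camera_matrix" (3x3 intrinsics, pixels), "cam_to_world" (4x4, takes a point from camera to world coordinates); the wrist camera has in their place "mount" (4x4, takes a point from camera to tool coordinates, whose origin is the TCP and whose axes are the flange's). Camera axes: x right, y up, looking along -z (the intrinsics and any distortion apply to the point x, -y, -z); pixel columns grow to the right and rows downward; lengths in m; the calibration is good to about 2 mm. The wrist camera is an equidistant fisheye: a pixel r from the principal point sees the ray r / f radians off the axis. A picture is of the moment at which its call begins: read the wrist's pose just before it.
- arm.job_done(): hands the job in; it is judged then, once.
The state is a dict: "time_s": time; "qpos": joint angles; "qvel": joint speeds; "joint_torque": joint torques, N m; "ee_pos": TCP position; "tcp_rot": TCP orientation; "wrist_force": force on the tool from outside, world axes, zero at the start; "torque": the same for the moment, N m; "grip_width": finger opening in m; "grasp_force": force on a finger pad.
Only numpy, scipy, OpenCV 4.12 (cv2) and the standard library are available. Lean on these libraries where they do the work, as an engineer would, in place of code of your own. Each camera call takes 0.05 s, during which the arm holds its last target. There are 200 camera calls.

## Task

Take the blue-handled pin tool out of its grey stand, press down the white release button that lies deep in the well of the orange pad and, keeping it pressed, push the filter slide through its housing as far as it will go, so that the amber filter is fully out on the far side. Then let the button spring back up and hang the pin tool upright in its stand again, without knocking the other things about.

Things in the scene. Friction and masses are not known exactly. Their poses are not given: they have to be found in the camera images.
- filter_unit: Fixed dark steel filter-slide unit, base 92 mm (x) x 198 mm (y). Origin on the worktop, z up; its +y axis is the way the slide is pushed out. Housing block: unit y -10 to +60 mm, 88 mm wide, 58 mm high (62 at the metal ring on top). The open track with the orange pad lies on its -y side; its side guides are 26 mm high, 28 to 44 mm either side of the middle.
- unit_exit (a point): Middle of the slot in the housing's far face (unit y = +60 mm, 27 mm above the worktop), where the slide comes out. The slide is an aluminium bar 50 mm wide, 12 mm thick, with a 46 mm long amber filter pane near this end and an orange pad, 50 x 44 mm and 30 mm tall, at its -y end.
- filter_slide (a joint): Travel of the slide along the unit's +y (m): 0 = home (about its start), 0.070 = fully out at its stop, the amber pane quite clear of the housing. Friction about 1.5 N. A ratchet with a tooth every 14 mm locks it: it moves only while the button is down more than 4 mm and catches at the next tooth if the button is let up on the way; let up at the stop, it locks there.
- release_button (a joint): How far the release button is pressed down (m): 0 = up, 0.010 = fully down. Spring force about 2 N at the start of the travel and 7 N fully down. 4 mm frees the slide; 6 to 9 mm is a good depth to hold.
- well_mouth (a point): Centre of the mouth of the well in the top face of the orange pad, 51 mm above the worktop; moves with the slide (at unit y = -105 mm when home). The well is round, 16 mm in diameter, upright, with straight walls; pushing the pin sideways against its wall pushes the slide.
- button_top (a point): Centre of the flat top of the white release button (14 mm diameter) at the bottom of the well: 12 mm below the well mouth when up, 22 mm when fully down. Too deep for fingers.
- pin_tool: Loose pin tool, 112 mm long, about 80 g. Origin at the pin tip, z axis from the tip along the tool to the handle. Steel pin 6 mm in diameter from z = 0 to 60 mm, flange 30 mm in diameter from 60 to 64 mm, blue square handle 20 x 20 mm (flats square to its x and y axes) from 64 to 112 mm. Starts upright in the stand, flange on its top plate, tip 15 mm above the worktop.
- pin_tip (a point): Tip of the pin (the tool's origin).
- pin_handle (a point): Middle of the blue square handle, 88 mm above the tip along the tool; the place to grip, with flats 20 mm apart.
- stand_hole (a point): Centre of the mouth of the hole in the top plate of the grey tool stand, 75 mm above the worktop. The hole is round, 16 mm in diameter, right through the 10 mm plate, free space below. The stand is fixed, its plate 70 x 70 mm, its foot 84 x 84 mm.
- tool_stand: The fixed grey tool stand; origin on the worktop under the hole, z up.
- petri_dish: Bystander: shallow petri dish, 60 mm across, 14 mm high, loose; origin at the centre of its underside. Leave where it is.
- eyepiece: Bystander: black microscope eyepiece with a red ring, 37 mm across, 44 mm high, standing loose; origin at the centre of its underside. Leave where it is.
- screwdriver: Bystander: small screwdriver with a red handle, 156 mm long, lying loose; origin at the centre of its underside. Leave where it is.
- lens_can: Bystander: white can with a black cap, 34 mm across, 59 mm high, standing loose; origin at the centre of its underside. Leave where it is.
There are look-alikes about, which are no part of the job. There is more than one size of the pin_tool; the one meant has the size given above.

How it is judged:
By the outcome, as a careful person would: the job done as asked, in the order asked, and still so for the second after the job is handed in, with the robot touching nothing.
It also fails if it takes over 45 s, if anything falls off the work surface, if the arm or the gripper's body presses on something with over 40 N, if the wrist force passes 120 N, or if a joint passes its speed limit or range.

## Working session

There is one attempt and no reset: what is moved stays moved. The work goes in short steps, Python scripts to look and compute and a tool call to move; the robot and the scene stay as the last step left them, time stands still between calls to the robot, and variables do not carry over. Pictures are saved under pics/ and viewed, at most 11 in all, crops included, and the job is handed in when it is done.

Besides the shell and the picture viewer there is one more tool, called after "Emit:" by a JSON object that holds its "name" and its "arguments", one argument or row to a line. move_arm: Moves the arm, as the interface text tells. Its arguments: {"type":"object","properties":{"deltas":{"type":"array"},"jaw":{"type":"number"},"squeeze":{"type":"number"}},"required":["deltas"]}

```bash
mkdir -p pics; ls; cat > h.py <<'E'
import numpy as np, cv2
from bench import arm
def grab(n):
    s=arm.sense(); d=arm.get_image(n); d['s']=s; return d
def pts(d):
    K=np.array(d['camera_matrix']);T=np.array(d['cam_to_world']);z=d['range_z']
    v,u=np.mgrid[:z.shape[0],:z.shape[1]]
    X=(u-K[0,2])/K[0,0]*z;Y=-(v-K[1,2])/K[1,1]*z
    return np.stack([X,Y,-z],-1)@T[:3,:3].T+T[:3,3]
def ray(d,u,v,h):
    K=np.array(d['camera_matrix']);T=np.array(d['cam_to_world'])
    r=T[:3,:3]@np.array([(u-K[0,2])/K[0,0],-(v-K[1,2])/K[1,1],-1]);o=T[:3,3]
    return o+r*(h-o[2])/r[2]
E
python3 - <<'E'
from h import *
for n in('top','side'):
    d=grab(n); cv2.imwrite(f'pics/{n}0.png',d['image']); np.savez(f'{n}0.npz',**{k:d[k] for k in('image','range_z','camera_matrix','cam_to_world')})
    print(n,d['camera_matrix'],d['cam_to_world'],(d['range_z']>0).mean())
s=arm.sense();print(s)
E
```

```text
pics
top [[409.00324317   0.         254.38157926]
 [  0.         409.00324317 191.07949876]
 [  0.           0.           1.        ]] [[ 0.01483718  0.99221365 -0.12366053  0.39650503]
 [-0.99955236  0.01793165  0.02394854  0.06700391]
 [ 0.02597951  0.12324985  0.99203555  1.47027744]
 [ 0.          0.          0.          1.        ]] 0.9959309895833334
side [[425.45851266   0.         256.53739829]
 [  0.         425.45851266 195.21989709]
 [  0.           0.           1.        ]] [[ 0.92155673  0.23398684 -0.3098118   0.23037935]
 [-0.38813621  0.53647137 -0.74936557 -0.75286894]
 [-0.00913652  0.81083206  0.58520756  0.71764505]
 [ 0.          0.          0.          1.        ]] 0.995635986328125
{'time_s': 0.1, 'qpos': array([-1.38001510e+00,  2.76510990e-01,  1.50597507e+00, -4.74173805e-06,
        1.36071098e+00, -1.20966113e-01]), 'qvel': array([ 0.00047993,  0.00122272, -0.00064238, -0.00016622,  0.00135637,
       -0.00055363]), 'joint_torque': array([ 1.25448682e-03, -4.05457234e+01, -2.37780923e+01,  7.03463866e-02,
        2.99695402e-02, -4.59559055e-05]), 'ee_pos': array([ 0.17628702, -0.54681457,  0.2237156 ]), 'tcp_rot': array([-8.01623639e-04,  9.87875882e-01,  1.55243675e-01, -3.03138499e-05]), 'wrist_force': array([-0.40705905, -0.75024022, -0.3993054 ]), 'torque': array([0.05268442, 0.02553892, 0.01006566]), 'grasp_force': 0.0, 'grip_width': 0.094051603958281}
```

View pics/top0.png

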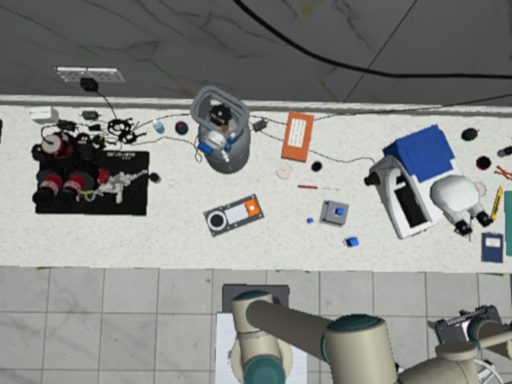

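View pics/side0.png

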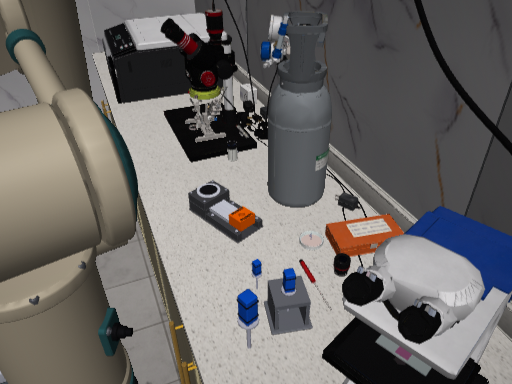

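The top view shows the filter unit at about (233,214), with its orange pad at (252,208), and the grey stand with the blue handle at (338,212). The blue look-alikes are at (309,221) and (351,242). In the side view the pad is at (241,217) and the stand tool at (289,281).

```bash
cat > m.py <<'E'
from h import *
for n,ro,rb,ru in(('top',(235,190,270,225),(318,195,352,229),(200,190,270,240)),('side',(222,200,264,235),(278,262,302,296),(180,175,270,245))):
    d=dict(np.load(f'{n}0.npz')); P=pts(d); hsv=cv2.cvtColor(d['image'],cv2.COLOR_BGR2HSV);H,S,V=[hsv[...,i].astype(int) for i in range(3)]
    def box(r):
        m=np.zeros(H.shape,bool);m[r[1]:r[3],r[0]:r[2]]=1;return m
    def rep(nm,m):
        p=P[m]; print(n,nm,m.sum(),'z',np.percentile(p[:,2],[5,50,95]).round(4),end=' ')
        zt=np.percentile(p[:,2],90); q=p[p[:,2]>zt-.006][:,:2].astype(np.float32)
        r=cv2.minAreaRect(q); print('rect',np.round(r[0],4),np.round(r[1],4),round(r[2],1),'mean',q.mean(0).round(4))
    rep('orange',box(ro)&(H>5)&(H<22)&(S>150)&(V>90))
    rep('blue',box(rb)&(H>100)&(H<130)&(S>120))
    m=box(ru)&(P[...,2]>.052)&(P[...,2]<.07); rep('housing',m)
    m=box(ru)&(P[...,2]>.006)&(P[...,2]<.07); q=P[m][:,:2].astype(np.float32);r=cv2.minAreaRect(q);print('unit rect',r)
    m=box((310,190,360,235) if n=='top' else (262,270,316,332))&(abs(P[...,2]-.075)<.006)&~((H>100)&(H<130)&(S>120)); rep('plate',m)
E
python3 m.py
python3 - <<'E'
import cv2,numpy as np
a=cv2.imread('pics/top0.png')[180:256,196:366];b=cv2.imread('pics/side0.png')[170:345,180:330]
a=cv2.resize(a,(680,304),interpolation=2)
b=cv2.resize(b,None,fx=1.68,fy=1.68,interpolation=2)
c=np.zeros((600,680,3),np.uint8);c[:304]=a;b=b[:296];c[304:304+b.shape[0],:b.shape[1]]=b
cv2.imwrite('pics/c.png',c)
E
```

```text
top orange 154 z [0.0293 0.0514 0.0565] rect [0.5163 0.0402] [0.05  0.041] 22.5 mean [0.5168 0.0396]
top blue 39 z [0.1091 0.1265 0.1309] rect [ 0.5029 -0.2495] [0.0188 0.0189] 66.1 mean [ 0.5029 -0.2493]
top housing 588 z [0.053  0.0596 0.0663] rect [0.4818 0.1231] [0.086  0.1488] 21.8 mean [0.4669 0.1611]
unit rect ((0.49456244707107544, 0.10250069946050644), (0.2479754239320755, 0.17297051846981049), 89.60152435302734)
top plate 343 z [0.0704 0.0754 0.0796] rect [ 0.503 -0.226] [0.1271 0.0771] 87.5 mean [ 0.5018 -0.2495]
side orange 446 z [0.0234 0.0469 0.0529] rect [0.5167 0.0409] [0.0528 0.0463] 21.4 mean [0.5156 0.0386]
side blue 267 z [0.085  0.1134 0.1281] rect [ 0.3746 -0.499 ] [0.5836 0.0212] 62.5 mean [ 0.4996 -0.2575]
side housing 623 z [0.0527 0.0595 0.0642] rect [0.5268 0.1658] [0.2187 0.0807] 7.6 mean [0.4679 0.1561]
unit rect ((0.5476065278053284, 0.12472490966320038), (0.21472832560539246, 0.19720910489559174), 22.010242462158203)
side plate 880 z [0.0723 0.0752 0.0781] rect [ 0.503  -0.2505] [0.0733 0.0707] 77.2 mean [ 0.4997 -0.2572]
```

View pics/c.png

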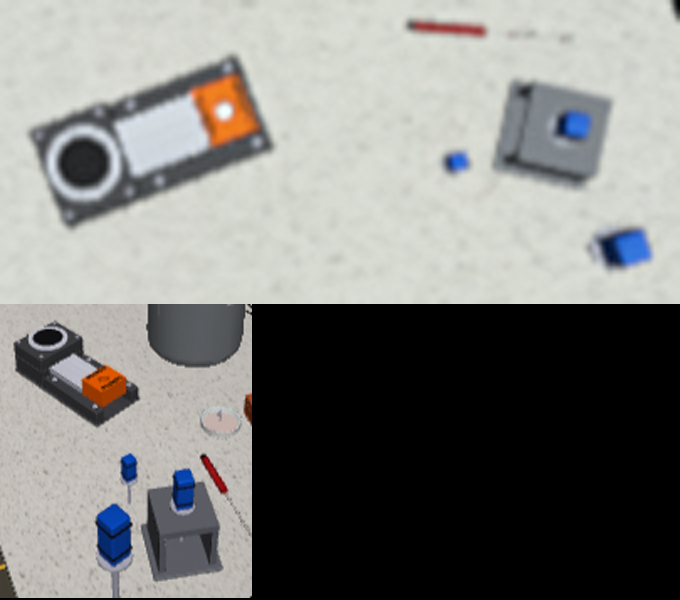

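The crop shows the well at about (252,207.5) in the top image and the stand tool's handle at about (340,211). The measured heights match the given sizes: pad top 51 mm, handle top 127 mm, plate 75 mm. I'll move above the tool now and look with the wrist camera.

Emit:
{"name": "move_arm", "arguments": {
  "deltas": [
    {"slide":[0.02,0.02,0.02],"dr":[0,0,0]},
    {"slide":[0.05,0.045,0.04],"dr":[0,0,0]},
    {"slide":[0.08,0.07,0.06],"dr":[0,0,0]},
    {"slide":[0.11,0.1,0.076],"dr":[0,0,0]},
    {"slide":[0.14,0.13,0.076],"dr":[0,0,0]}
  ]
}}

```text
time_s: 0.6
ee_pos: [0.3179, -0.4171, 0.3026]
tcp_rot: [0.002, 0.988, 0.155, 0.001]
wrist_force: [0.2, -0.6, -0.0]
grip_width: 0.0941
grasp_force: 0.0
```

Emit:
{"name": "move_arm", "arguments": {
  "deltas": [
    {"slide":[0.03,0.03,0],"dr":[0,0,0]},
    {"slide":[0.06,0.06,0],"dr":[0,0,0]},
    {"slide":[0.09,0.09,0],"dr":[0,0,0]},
    {"slide":[0.12,0.12,0],"dr":[0,0,0]},
    {"slide":[0.14,0.14,0],"dr":[0,0,0]}
  ]
}}

```text
time_s: 1.1
ee_pos: [0.4578, -0.2749, 0.3001]
tcp_rot: [-0.001, 0.988, 0.156, 0.0]
wrist_force: [0.4, -0.5, 0.3]
grip_width: 0.0938
grasp_force: 0.0
```

Emit:
{"name": "move_arm", "arguments": {
  "deltas": [
    {"slide":[0.02,0.02,0],"dr":[0,0,0]},
    {"slide":[0.04,0.025,0],"dr":[0,0,0]},
    {"slide":[0.047,0.027,0],"dr":[0,0,0]},
    {"slide":[0.047,0.027,0],"dr":[0,0,0]}
  ]
}}

```text
time_s: 1.5
ee_pos: [0.5037, -0.2501, 0.2998]
tcp_rot: [-0.0, 0.988, 0.156, -0.001]
wrist_force: [-0.2, -0.4, -0.5]
grip_width: 0.0938
grasp_force: 0.0
```

```bash
python3 - <<'E'
from h import *
d=grab('wrist');s=d['s'];print(s['time_s'],s['ee_pos'],s['tcp_rot'],s['wrist_force'])
print(d['camera_matrix'],d['mount'],d['range_z'].shape,[k for k in d])
cv2.imwrite('pics/w0.png',d['image'])
np.savez('w0.npz',image=d['image'],range_z=d['range_z'],K=d['camera_matrix'],M=d['mount'],p=s['ee_pos'],q=s['tcp_rot'])
t=dict(np.load('top0.npz'));P=pts(t);h=cv2.cvtColor(t['image'],cv2.COLOR_BGR2HSV)
for b in((304,215,315,226),(342,233,360,249)):
    q=P[b[1]:b[3],b[0]:b[2]];m=(abs(h[b[1]:b[3],b[0]:b[2],0].astype(int)-115)<15)&(h[b[1]:b[3],b[0]:b[2],1]>120);q=q[m];print(q[:,2].max(),np.median(q,0))
E
```

```text
1.5 [ 0.50370662 -0.25011691  0.29979234] [-2.82458240e-04  9.87786163e-01  1.55814256e-01 -5.77713009e-04] [-0.22613451 -0.39605907 -0.4965239 ]
[[297.31863964   0.         253.99475404]
 [  0.         297.31863964 192.17328672]
 [  0.           0.           1.        ]] [[-5.49865094e-04  9.63873270e-01  2.66360691e-01  7.76485812e-02]
 [ 9.99999445e-01  7.69236863e-04 -7.19258015e-04  4.12793321e-04]
 [-8.98168037e-04  2.66360147e-01 -9.63873158e-01 -1.59503141e-01]
 [ 0.00000000e+00  0.00000000e+00  0.00000000e+00  1.00000000e+00]] (384, 512) ['image', 'range_z', 'camera_matrix', 'mount', 's']
0.08880937798675026 [ 0.47361903 -0.15686621  0.08267267]
0.1542729439650108 [ 0.40157304 -0.28419628  0.14668723]
```

View pics/w0.png

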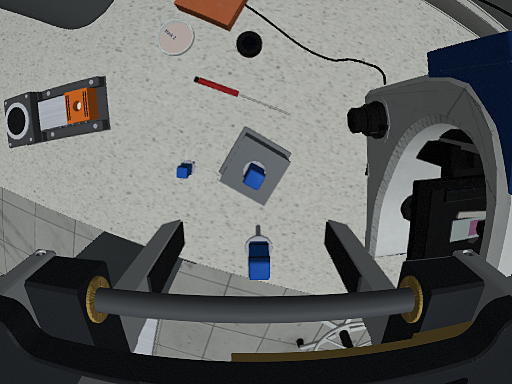

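The wrist view shows the stand tool's handle top at about (255,177) on the plate, which is centred near (255,167). The pad well is at (79,105) and the large look-alike at (259,262).

```bash
cat >> h.py <<'E'
from scipy.spatial.transform import Rotation as Ro
def wdir(K,u,v):
    dx=(np.asarray(u,float)-K[0,2])/K[0,0];dy=(np.asarray(v,float)-K[1,2])/K[1,1];t=np.hypot(dx,dy)+1e-12
    return np.stack([np.sin(t)*dx/t,-np.sin(t)*dy/t,-np.cos(t)],-1)
def wpose(M,p,q):
    R=Ro.from_quat([q[1],q[2],q[3],q[0]]).as_matrix(); return R@M[:3,:3],R@M[:3,3]+p
def wplane(K,M,p,q,u,v,h):
    R,o=wpose(M,p,q); r=wdir(K,u,v)@R.T; return o+r*((h-o[2])/r[...,2])[...,None]
def wpts(K,M,p,q,z):
    v,u=np.mgrid[:z.shape[0],:z.shape[1]];r=wdir(K,u,v);R,o=wpose(M,p,q)
    return (r*(z/-r[...,2])[...,None])@R.T+o
E
python3 - <<'E'
from h import *
w=dict(np.load('w0.npz'));a=(w['K'],w['M'],w['p'],w['q']);P=wpts(*a,w['range_z'])
hsv=cv2.cvtColor(w['image'],cv2.COLOR_BGR2HSV).astype(int);H,S,V=hsv[...,0],hsv[...,1],hsv[...,2]
bx=lambda r:(np.indices(H.shape)[1]>=r[0])&(np.indices(H.shape)[1]<r[2])&(np.indices(H.shape)[0]>=r[1])&(np.indices(H.shape)[0]<r[3])
b=bx((235,155,275,195))&(abs(H-115)<15)&(S>120)
p=P[b];print('blue z',np.percentile(p[:,2],[2,50,98]),'V',np.percentile(V[b],[5,50,95]))
for nm,m,h in(('handletop',b&(P[...,2]>.120),.127),('orange',bx((60,80,105,130))&(H>5)&(H<22)&(S>150)&(P[...,2]>.046),.051),('plate',bx((210,115,300,212))&(abs(P[...,2]-.075)<.006)&(S<80),.075)):
    v,u=np.nonzero(m);q=wplane(*a,u,v,h)
    r=cv2.minAreaRect(q[:,:2].astype(np.float32));print(nm,m.sum(),'zmed',np.median(P[m][:,2]),np.round(r[0],4),np.round(r[1],4),r[2],q.mean(0))
cv2.imwrite('pics/wc.png',np.hstack([cv2.resize(w['image'][150:200,230:280],(400,400),interpolation=2),cv2.resize(w['image'][80:130,55:105],(400,400),interpolation=2)]))
E
```

```text
blue z [0.08617016 0.1256584  0.12793632] V [ 37.25 158.   170.75]
handletop 277 zmed 0.12609222493951833 [ 0.5049 -0.25  ] [0.0191 0.0194] 80.54749298095703 [ 0.50487732 -0.24999979  0.127     ]
orange 654 zmed 0.050013632544830156 [0.5181 0.0391] [0.0503 0.0466] 22.25988006591797 [0.51782886 0.03902641 0.051     ]
plate 2325 zmed 0.0743649799338082 [ 0.5039 -0.251 ] [0.0695 0.0714] 77.40379333496094 [ 0.50580523 -0.25063179  0.075     ]
```

View pics/wc.png

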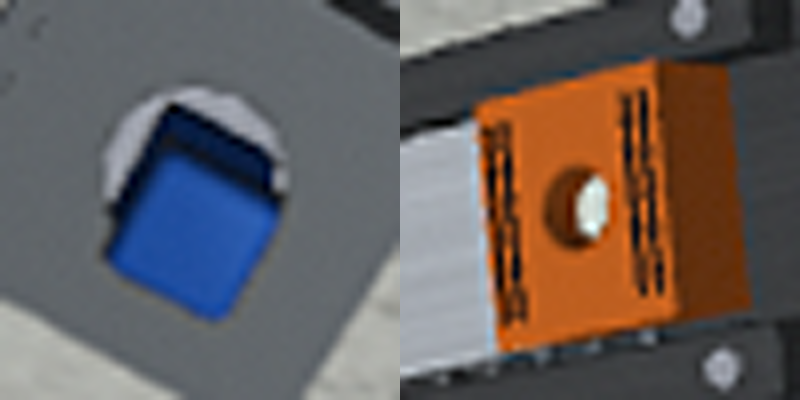

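The left crop shows the handle-top corners at (280,205), (213,320), (108,258) and (170,155). The right crop shows the well mouth centred at (577,207).

```bash
python3 - <<'E'
from h import *
w=dict(np.load('w0.npz'));a=(w['K'],w['M'],w['p'],w['q'])
c=np.array([(280,205),(213,320),(108,258),(170,155)])/8-.5+[230,150]
q=wplane(*a,c[:,0],c[:,1],.127)[:,:2];e=np.roll(q,-1,0)-q
print(q.mean(0),np.degrees(np.arctan2(e[:,1],e[:,0]))%90,np.hypot(*e.T))
c=np.array([[177,207]])/8-.5+[55,80];print('well wrist',wplane(*a,c[:,0],c[:,1],.051))
R=Ro.from_quat(np.roll(w['q'],-1)).as_matrix();print('toolx',R[:,0],np.degrees(np.arctan2(R[1,0],R[0,0])))
t=dict(np.load('top0.npz'));print('well top',ray(t,252,207.5,.045))
E
```

```text
[ 0.50513487 -0.24973721] [78.60620511 76.47820988 77.18687997 83.04075775] [0.01950941 0.01769592 0.01751994 0.01730155]
well wrist [[0.51799569 0.03962033 0.051     ]]
toolx [ 0.95144317  0.30782266 -0.00105329] 17.92807299198795
well top [0.51619946 0.04006285 0.045     ]
```

Emit:
{"name": "move_arm", "arguments": {
  "deltas": [
    {"slide":[0.001,0,-0.02],"dr":[0,0,-7.5]},
    {"slide":[0.001,0,-0.05],"dr":[0,0,-15]},
    {"slide":[0.001,0,-0.08],"dr":[0,0,-22.5]},
    {"slide":[0.001,0,-0.1],"dr":[0,0,-29.5]},
    {"slide":[0.001,0,-0.1],"dr":[0,0,-29.5]}
  ]
}}

```text
time_s: 2.05
ee_pos: [0.5014, -0.2499, 0.1976]
tcp_rot: [-0.001, 0.995, -0.102, -0.003]
wrist_force: [0.3, 0.3, 0.4]
grip_width: 0.0941
grasp_force: 0.0
```

Emit:
{"name": "move_arm", "arguments": {
  "deltas": [
    {"slide":[0,0,-0.03],"dr":[0,0,0]},
    {"slide":[0,0,-0.06],"dr":[0,0,0]},
    {"slide":[0,0,-0.085],"dr":[0,0,0]},
    {"slide":[0,0,-0.096],"dr":[0,0,0]},
    {"slide":[0,0,-0.096],"dr":[0,0,0]}
  ]
}}

```text
time_s: 2.55
ee_pos: [0.5037, -0.2506, 0.1042]
tcp_rot: [-0.0, 0.995, -0.101, -0.001]
wrist_force: [0.2, 0.2, 0.3]
grip_width: 0.0939
grasp_force: 0.0
```

Emit:
{"name": "move_arm", "arguments": {
  "deltas": [
    {"slide":[0,0,0],"dr":[0,0,0]},
    {"slide":[0,0,0],"dr":[0,0,0]},
    {"slide":[0,0,0],"dr":[0,0,0]},
    {"slide":[0,0,0],"dr":[0,0,0]},
    {"slide":[0,0,0],"dr":[0,0,0]}
  ],
  "jaw": -1,
  "squeeze": 30
}}

```text
time_s: 3.05
ee_pos: [0.5046, -0.2504, 0.105]
tcp_rot: [0.0, 0.995, -0.101, 0.0]
wrist_force: [1.1, -0.2, 0.1]
grip_width: 0.0577
grasp_force: 0.0
```

Emit:
{"name": "move_arm", "arguments": {
  "deltas": [
    {"slide":[0,0,0],"dr":[0,0,0]},
    {"slide":[0,0,0],"dr":[0,0,0]},
    {"slide":[0,0,0],"dr":[0,0,0]},
    {"slide":[0,0,0],"dr":[0,0,0]},
    {"slide":[0,0,0],"dr":[0,0,0]}
  ]
}}

```text
time_s: 3.55
ee_pos: [0.5044, -0.2503, 0.1044]
tcp_rot: [-0.0, 0.995, -0.101, -0.0]
wrist_force: [0.3, 0.1, -0.3]
grip_width: 0.0202
grasp_force: 30.0
```

Emit:
{"name": "move_arm", "arguments": {
  "deltas": [
    {"slide":[0,0,0.01],"dr":[0,0,0]},
    {"slide":[0,0,0.035],"dr":[0,0,0]},
    {"slide":[0,0,0.07],"dr":[0,0,0]},
    {"slide":[0,0,0.1],"dr":[0,0,0]},
    {"slide":[0,0,0.11],"dr":[0,0,0]}
  ]
}}

```text
time_s: 4.05
ee_pos: [0.506, -0.2513, 0.2184]
tcp_rot: [0.002, 0.995, -0.101, 0.003]
wrist_force: [0.7, -1.0, 0.1]
grip_width: 0.0196
grasp_force: 30.0
```

Emit:
{"name": "move_arm", "arguments": {
  "deltas": [
    {"slide":[0,0.015,0],"dr":[0,0,0]},
    {"slide":[0.002,0.045,0],"dr":[0,0,0]},
    {"slide":[0.004,0.08,0],"dr":[0,0,0]},
    {"slide":[0.006,0.115,0],"dr":[0,0,0]},
    {"slide":[0.008,0.15,0],"dr":[0,0,0]}
  ]
}}

```text
time_s: 4.55
ee_pos: [0.5106, -0.0976, 0.2123]
tcp_rot: [-0.001, 0.995, -0.101, -0.002]
wrist_force: [0.3, 1.0, -1.2]
grip_width: 0.0199
grasp_force: 30.0
```

Emit:
{"name": "move_arm", "arguments": {
  "deltas": [
    {"slide":[0.001,0.035,0],"dr":[0,0,0]},
    {"slide":[0.002,0.07,0],"dr":[0,0,0]},
    {"slide":[0.004,0.105,-0.01],"dr":[0,0,0]},
    {"slide":[0.005,0.13,-0.03],"dr":[0,0,0]},
    {"slide":[0.005,0.14,-0.04],"dr":[0,0,0]}
  ]
}}

```text
time_s: 5.05
ee_pos: [0.5145, 0.0427, 0.1714]
tcp_rot: [-0.0, 0.995, -0.1, -0.003]
wrist_force: [0.2, -0.0, -0.7]
grip_width: 0.0198
grasp_force: 30.0
```

Emit:
{"name": "move_arm", "arguments": {
  "deltas": [
    {"slide":[0,0,-0.005],"dr":[0,0,0]},
    {"slide":[0,0,-0.005],"dr":[0,0,0]}
  ]
}}

```text
time_s: 5.25
ee_pos: [0.5164, 0.0393, 0.1682]
tcp_rot: [0.001, 0.995, -0.101, -0.001]
wrist_force: [0.2, -0.1, -1.5]
grip_width: 0.0201
grasp_force: 30.0
```

```bash
python3 - <<'E'
from h import *
s=arm.sense();print(s['time_s'],s['ee_pos'],s['wrist_force'])
w=grab('wrist');sd=grab('side')
cv2.imwrite('pics/w1.png',w['image'])
np.savez('w1.npz',image=w['image'],range_z=w['range_z'],K=w['camera_matrix'],M=w['mount'],p=w['s']['ee_pos'],q=w['s']['tcp_rot'])
np.savez('side1.npz',**{k:sd[k] for k in('image','range_z','camera_matrix','cam_to_world')})
a=cv2.resize(sd['image'][150:270,170:290],(400,400),interpolation=2)
b=cv2.resize(w['image'][150:350,156:356],(400,400),interpolation=2)
cv2.imwrite('pics/c1.png',np.hstack([a,b]))
E
```

```text
5.25 [0.5163737  0.039271   0.16818987] [ 0.21127335 -0.05117348 -1.46755011]
```

View pics/c1.png

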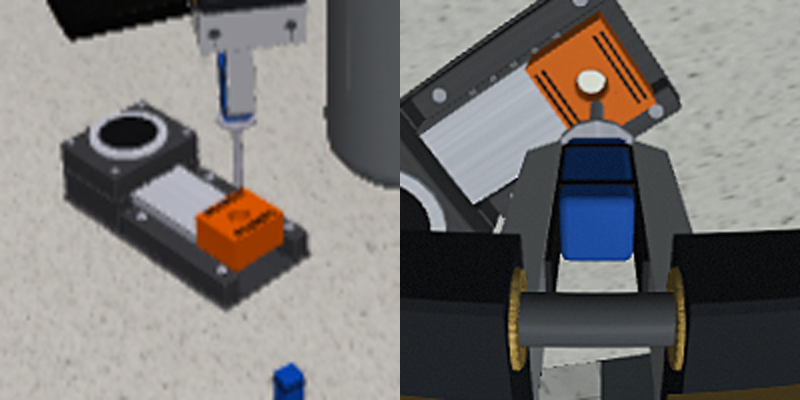

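The tool hangs straight below the gripper above the pad. In the wrist picture the well is centred at about (251.5,191) and the pin tip is at about (254,200.5).

```bash
python3 - <<'E'
from h import *
w=dict(np.load('w1.npz'));a=(w['K'],w['M'],w['p'],w['q'])
print('well',wplane(*a,np.array([251.3]),np.array([191.3]),.051),'tip',wplane(*a,np.array([254.]),np.array([200.5]),.079))
P=wpts(*a,w['range_z']);h=cv2.cvtColor(w['image'],cv2.COLOR_BGR2HSV).astype(int)
m=(h[...,0]>5)&(h[...,0]<22)&(h[...,1]>150)&(abs(P[...,2]-.051)<.005);m[:,:200]=0;m[:150]=0;m[230:]=0;m[:,300:]=0
v,u=np.nonzero(m);q=wplane(*a,u,v,.051);r=cv2.minAreaRect(q[:,:2].astype(np.float32));print(r,np.median(P[m][:,2]))
g=cv2.fillConvexPoly(np.zeros(m.shape,np.uint8),cv2.convexHull(np.stack([u,v],1).astype(np.int32)),1)
hole=(g>0)&~m&(h[...,1]<100)&(h[...,2]>170)
k,l,st,ce=cv2.connectedComponentsWithStats(hole.astype(np.uint8));print(st[1:][st[1:,4]>10],ce[1:][st[1:,4]>10])
print('range at tip',P[197:203,250:258,2].round(3))
E
```

```text
well [[0.51878396 0.04080505 0.051     ]] tip [[0.51765493 0.03843739 0.079     ]]
((0.5177068710327148, 0.04130109027028084), (0.0504034049808979, 0.04332748427987099), 22.346712112426758) 0.050371245529392566
[[245 185  14  11 121]] [[251.04132231 189.9338843 ]]
range at tip [[0.038 0.037 0.036 0.038 0.038 0.04  0.044 0.048]
 [0.041 0.041 0.041 0.042 0.043 0.045 0.048 0.049]
 [0.044 0.044 0.043 0.045 0.047 0.049 0.05  0.049]
 [0.048 0.046 0.047 0.079 0.079 0.051 0.049 0.049]
 [0.049 0.049 0.081 0.082 0.083 0.081 0.051 0.05 ]
 [0.05  0.083 0.084 0.085 0.085 0.084 0.082 0.05 ]]
```

Emit:
{"name": "move_arm", "arguments": {
  "deltas": [
    {"slide":[0.001,0.0015,0],"dr":[0,0,0]},
    {"slide":[0.001,0.0015,-0.012],"dr":[0,0,0]},
    {"slide":[0.001,0.0015,-0.026],"dr":[0,0,0]},
    {"slide":[0.001,0.0015,-0.036],"dr":[0,0,0]},
    {"slide":[0.001,0.0015,-0.036],"dr":[0,0,0]}
  ]
}}

```text
time_s: 5.85
ee_pos: [0.5171, 0.0409, 0.1318]
tcp_rot: [0.0, 0.995, -0.102, -0.002]
wrist_force: [-0.0, 0.3, -1.3]
grip_width: 0.0201
grasp_force: 30.0
```

Emit:
{"name": "move_arm", "arguments": {
  "deltas": [
    {"slide":[0,0,0],"dr":[0,0,0]},
    {"slide":[0,0,-0.005],"dr":[0,0,0]},
    {"slide":[0,0,-0.011],"dr":[0,0,0]},
    {"slide":[0,0,-0.011],"dr":[0,0,0]},
    {"slide":[0,0,-0.011],"dr":[0,0,0]}
  ],
  "squeeze": 45
}}

```text
time_s: 6.35
ee_pos: [0.5193, 0.0411, 0.1232]
tcp_rot: [0.0, 0.995, -0.101, 0.001]
wrist_force: [1.2, 0.2, 3.9]
grip_width: 0.0201
grasp_force: 45.0
```

```bash
python3 - <<'E'
from h import *
s=arm.sense();print(s['time_s'],s['ee_pos'],s['wrist_force'],s['grasp_force'])
w=grab('wrist');sd=grab('side')
s=arm.sense();print(s['time_s'],s['ee_pos'],s['wrist_force'],s['grasp_force'])
a=cv2.resize(sd['image'][150:270,170:290],(400,400),interpolation=2)
b=cv2.resize(w['image'][150:350,156:356],(400,400),interpolation=2)
cv2.imwrite('pics/c2.png',np.hstack([a,b]))
E
```

```text
6.35 [0.51929359 0.04111174 0.12316089] [1.21696867 0.17836682 3.88785491] 45.00094413757324
6.45 [0.51927252 0.04110522 0.12318414] [0.4745019  0.26463886 2.92318947] 45.00093162059784
```

View pics/c2.png

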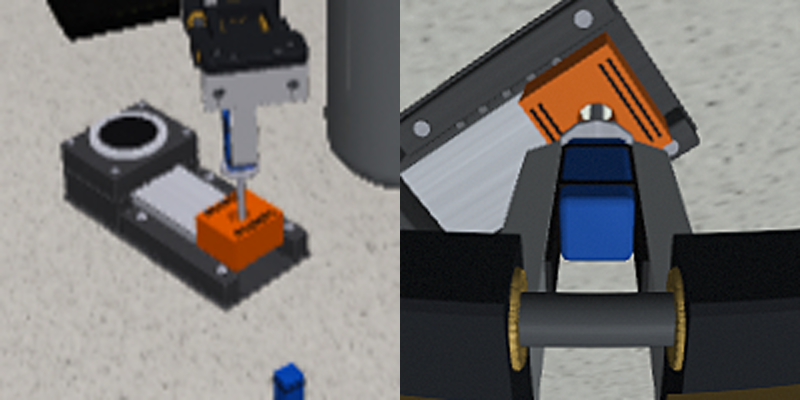

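The pin is in the well and pressing the button, with a spring force of about 4–5 N. I'll go slightly deeper and then push along the unit's +y, which is (-0.38, 0.925).

Emit:
{"name": "move_arm", "arguments": {
  "deltas": [
    {"slide":[0,0,-0.0025],"dr":[0,0,0]},
    {"slide":[0,0,-0.0025],"dr":[0,0,0]},
    {"slide":[0,0,-0.0025],"dr":[0,0,0]}
  ]
}}

```text
time_s: 6.75
ee_pos: [0.5193, 0.0411, 0.1204]
tcp_rot: [0.0, 0.995, -0.101, 0.001]
wrist_force: [2.0, -0.8, 5.3]
grip_width: 0.0199
grasp_force: 45.0
```

Emit:
{"name": "move_arm", "arguments": {
  "deltas": [
    {"slide":[-0.0015,0.0035,0],"dr":[0,0,0]},
    {"slide":[-0.003,0.0075,0],"dr":[0,0,0]},
    {"slide":[-0.005,0.012,0],"dr":[0,0,0]},
    {"slide":[-0.007,0.0167,0],"dr":[0,0,0]},
    {"slide":[-0.0088,0.0214,0],"dr":[0,0,0]}
  ]
}}

```text
time_s: 7.25
ee_pos: [0.5096, 0.063, 0.1201]
tcp_rot: [0.0, 0.995, -0.101, 0.0]
wrist_force: [2.6, -1.3, 5.3]
grip_width: 0.0197
grasp_force: 45.0
```

Emit:
{"name": "move_arm", "arguments": {
  "deltas": [
    {"slide":[-0.002,0.005,0],"dr":[0,0,0]},
    {"slide":[-0.004,0.01,0],"dr":[0,0,0]},
    {"slide":[-0.006,0.015,0],"dr":[0,0,0]},
    {"slide":[-0.0082,0.02,0],"dr":[0,0,0]},
    {"slide":[-0.0102,0.025,0],"dr":[0,0,0]}
  ]
}}

```text
time_s: 7.75
ee_pos: [0.4993, 0.0881, 0.12]
tcp_rot: [0.0, 0.995, -0.101, 0.0]
wrist_force: [2.4, -2.1, 5.3]
grip_width: 0.02
grasp_force: 45.0
```

Emit:
{"name": "move_arm", "arguments": {
  "deltas": [
    {"slide":[-0.0016,0.004,0],"dr":[0,0,0]},
    {"slide":[-0.0033,0.008,0],"dr":[0,0,0]},
    {"slide":[-0.0049,0.012,0],"dr":[0,0,0]},
    {"slide":[-0.0066,0.016,0],"dr":[0,0,0]},
    {"slide":[-0.0078,0.019,0],"dr":[0,0,0]}
  ]
}}

```text
time_s: 8.25
ee_pos: [0.4913, 0.1069, 0.12]
tcp_rot: [0.0, 0.995, -0.101, -0.0]
wrist_force: [3.0, -2.8, 5.1]
grip_width: 0.0195
grasp_force: 45.0
```

Emit:
{"name": "move_arm", "arguments": {
  "deltas": [
    {"slide":[-0.0008,0.0019,0],"dr":[0,0,0]},
    {"slide":[-0.0012,0.003,0],"dr":[0,0,0]},
    {"slide":[-0.0012,0.003,0],"dr":[0,0,0]}
  ]
}}

```text
time_s: 8.55
ee_pos: [0.4892, 0.1095, 0.1198]
tcp_rot: [0.001, 0.995, -0.101, -0.001]
wrist_force: [1.2, -1.9, 6.1]
grip_width: 0.0198
grasp_force: 45.0
```

Emit:
{"name": "move_arm", "arguments": {
  "deltas": [
    {"slide":[-0.0008,0.002,0],"dr":[0,0,0]},
    {"slide":[-0.0016,0.004,0],"dr":[0,0,0]},
    {"slide":[-0.0016,0.004,0],"dr":[0,0,0]}
  ]
}}

```text
time_s: 8.85
ee_pos: [0.4883, 0.1115, 0.1198]
tcp_rot: [0.003, 0.995, -0.1, -0.0]
wrist_force: [1.9, -5.1, 4.2]
grip_width: 0.0197
grasp_force: 45.0
```

Emit:
{"name": "move_arm", "arguments": {
  "deltas": [
    {"slide":[-0.0006,0.0015,0],"dr":[0,0,0]},
    {"slide":[-0.0012,0.003,0],"dr":[0,0,0]},
    {"slide":[-0.0012,0.003,0],"dr":[0,0,0]}
  ]
}}

```text
time_s: 9.15
ee_pos: [0.488, 0.1122, 0.1198]
tcp_rot: [0.005, 0.995, -0.099, 0.001]
wrist_force: [3.8, -12.3, 2.6]
grip_width: 0.0196
grasp_force: 45.0
```

```bash
python3 - <<'E'
from h import *
sd=grab('side');t=grab('top')
a=cv2.resize(sd['image'][140:260,150:270],(500,500),interpolation=2)
cv2.imwrite('pics/c3.png',a)
P=pts(sd);h=cv2.cvtColor(sd['image'],cv2.COLOR_BGR2HSV).astype(int)
m=(h[...,0]>5)&(h[...,0]<28)&(h[...,1]>140)&(abs(P[...,2]-.051)<.004);m[:,:170]=0;m[:,270:]=0;m[:160]=0;m[250:]=0
print(cv2.minAreaRect(P[m][:,:2].astype(np.float32)))
E
```

```text
((0.4906420409679413, 0.10659129917621613), (0.05314161628484726, 0.053252432495355606), 18.499317169189453)
```

View pics/c3.png

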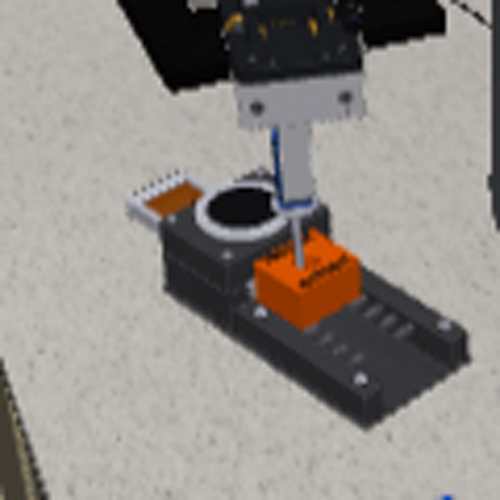

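The slide is at its stop: the force has risen to 12 N, the pad has moved about 72 mm and the amber pane is clear on the far side. Next I'll ease the push, let the button up, centre the pin and lift out.

Emit:
{"name": "move_arm", "arguments": {
  "deltas": [
    {"slide":[0.0012,-0.003,0],"dr":[0,0,0]},
    {"slide":[0.0012,-0.003,0],"dr":[0,0,0]},
    {"slide":[0.0012,-0.003,0.004],"dr":[0,0,0]},
    {"slide":[0.0012,-0.003,0.009],"dr":[0,0,0]},
    {"slide":[0.0012,-0.003,0.012],"dr":[0,0,0]}
  ]
}}

```text
time_s: 9.75
ee_pos: [0.488, 0.1114, 0.1308]
tcp_rot: [0.003, 0.995, -0.101, -0.001]
wrist_force: [3.8, -5.7, -4.1]
grip_width: 0.0198
grasp_force: 45.0
```

Emit:
{"name": "move_arm", "arguments": {
  "deltas": [
    {"slide":[0.001,-0.0025,0],"dr":[0,0,0]},
    {"slide":[0.0022,-0.0055,0],"dr":[0,0,0]},
    {"slide":[0.0022,-0.0055,0.01],"dr":[0,0,0]},
    {"slide":[0.0022,-0.0055,0.025],"dr":[0,0,0]},
    {"slide":[0.0022,-0.0055,0.05],"dr":[0,0,0]}
  ]
}}

```text
time_s: 10.25
ee_pos: [0.4885, 0.1085, 0.1811]
tcp_rot: [0.0, 0.995, -0.101, -0.003]
wrist_force: [0.8, 0.8, -0.8]
grip_width: 0.0196
grasp_force: 45.0
```

Emit:
{"name": "move_arm", "arguments": {
  "deltas": [
    {"slide":[0,0,0.02],"dr":[0,0,0]},
    {"slide":[0,0,0.03],"dr":[0,0,0]},
    {"slide":[0,0,0.03],"dr":[0,0,0]}
  ]
}}

```text
time_s: 10.55
ee_pos: [0.4912, 0.1084, 0.2132]
tcp_rot: [-0.0, 0.995, -0.101, 0.001]
wrist_force: [-0.9, -0.5, -0.5]
grip_width: 0.0196
grasp_force: 45.0
```

```bash
python3 - <<'E'
from h import *
s=arm.sense();print(s['time_s'],s['ee_pos'],s['tcp_rot'],s['wrist_force'])
w=grab('wrist');sd=grab('side')
a=cv2.resize(sd['image'][120:260,150:290],(400,400),interpolation=2)
b=cv2.resize(w['image'][150:350,156:356],(400,400),interpolation=2)
cv2.imwrite('pics/c4.png',np.hstack([a,b]))
E
```

```text
10.55 [0.49115881 0.10844968 0.21323496] [-3.65703357e-04  9.94853808e-01 -1.01317074e-01  7.86352382e-04] [-0.85603362 -0.46145779 -0.45312539]
```

View pics/c4.png

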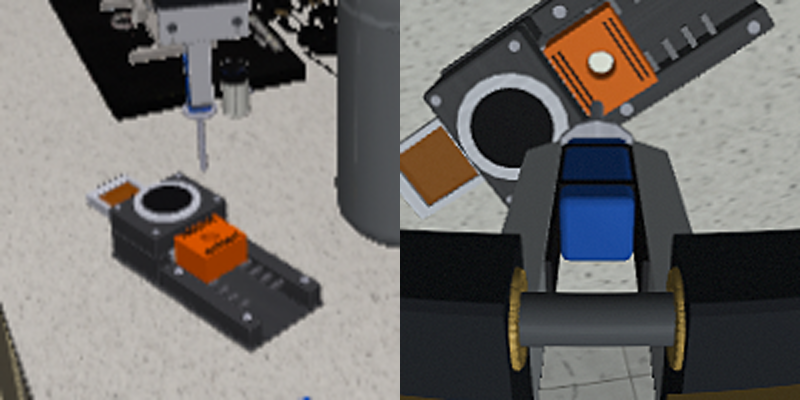

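The slide is locked out and the button is up (white in the well). The tool is unslipped, with its tip at the same wrist pixel (254,202). I'll return to the stand, reversing the summed commands: x +0.0134, y -0.3584, then z -0.1075.

Emit:
{"name": "move_arm", "arguments": {
  "deltas": [
    {"slide":[0.001,-0.015,0],"dr":[0,0,0]},
    {"slide":[0.002,-0.045,0],"dr":[0,0,0]},
    {"slide":[0.004,-0.08,0],"dr":[0,0,0]},
    {"slide":[0.005,-0.115,0],"dr":[0,0,0]},
    {"slide":[0.006,-0.15,0],"dr":[0,0,0]}
  ]
}}

```text
time_s: 11.15
ee_pos: [0.4958, -0.0428, 0.2105]
tcp_rot: [-0.0, 0.995, -0.101, -0.002]
wrist_force: [-0.1, 0.0, -1.3]
grip_width: 0.0202
grasp_force: 45.0
```

Emit:
{"name": "move_arm", "arguments": {
  "deltas": [
    {"slide":[0.0014,-0.035,0],"dr":[0,0,0]},
    {"slide":[0.0028,-0.07,0],"dr":[0,0,0]},
    {"slide":[0.004,-0.105,0],"dr":[0,0,0]},
    {"slide":[0.005,-0.14,0],"dr":[0,0,0]},
    {"slide":[0.006,-0.17,0],"dr":[0,0,0]}
  ]
}}

```text
time_s: 11.65
ee_pos: [0.502, -0.2132, 0.2103]
tcp_rot: [-0.001, 0.995, -0.102, -0.002]
wrist_force: [-0.3, 0.3, -0.4]
grip_width: 0.0201
grasp_force: 45.0
```

Emit:
{"name": "move_arm", "arguments": {
  "deltas": [
    {"slide":[0.001,-0.02,0],"dr":[0,0,0]},
    {"slide":[0.0014,-0.035,0],"dr":[0,0,0]},
    {"slide":[0.0014,-0.0384,-0.01],"dr":[0,0,0]},
    {"slide":[0.0014,-0.0384,-0.03],"dr":[0,0,0]},
    {"slide":[0.0014,-0.0384,-0.03],"dr":[0,0,0]}
  ]
}}

```text
time_s: 12.15
ee_pos: [0.5021, -0.248, 0.1785]
tcp_rot: [-0.002, 0.995, -0.101, -0.003]
wrist_force: [-0.6, -0.3, -1.3]
grip_width: 0.0197
grasp_force: 45.0
```

```bash
python3 - <<'E'
from h import *
s=arm.sense();print(s['time_s'],s['ee_pos'],s['tcp_rot'],s['wrist_force'])
w=grab('wrist');sd=grab('side')
a=cv2.resize(sd['image'][230:350,230:350],(400,400),interpolation=2)
b=cv2.resize(w['image'][130:330,156:356],(400,400),interpolation=2)
cv2.imwrite('pics/c5.png',np.hstack([a,b]))
E
```

```text
12.15 [ 0.50213951 -0.248047    0.17852697] [-0.00204914  0.99485919 -0.10119089 -0.00337673] [-0.55409549 -0.30387782 -1.34718136]
```

View pics/c5.png

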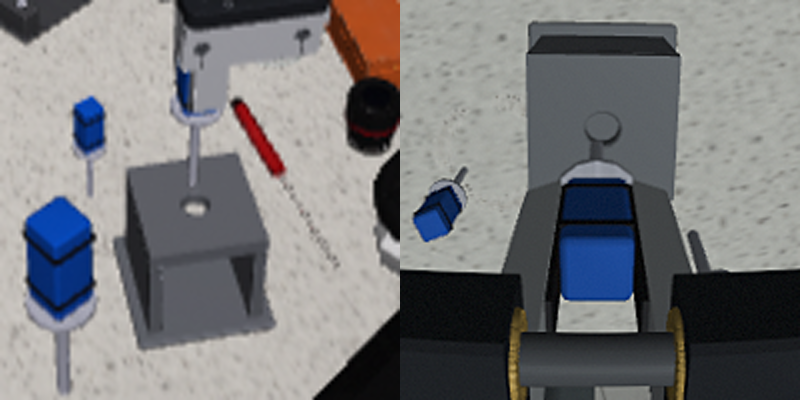

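The pin tip, at wrist-crop (596,143), is lined up above the hole at (603,127). In the side crop the hole is at (196,208), directly below the pin. Descending.

Emit:
{"name": "move_arm", "arguments": {
  "deltas": [
    {"slide":[0,0,0],"dr":[0,0,0]},
    {"slide":[0,0,-0.006],"dr":[0,0,0]},
    {"slide":[0,0,-0.014],"dr":[0,0,0]},
    {"slide":[0,0,-0.024],"dr":[0,0,0]},
    {"slide":[0,0,-0.03],"dr":[0,0,0]}
  ]
}}

```text
time_s: 12.75
ee_pos: [0.5038, -0.2499, 0.1507]
tcp_rot: [-0.0, 0.995, -0.101, -0.001]
wrist_force: [-1.0, 0.6, -1.8]
grip_width: 0.0199
grasp_force: 45.0
```

Emit:
{"name": "move_arm", "arguments": {
  "deltas": [
    {"slide":[0,0,-0.015],"dr":[0,0,0]},
    {"slide":[0,0,-0.03],"dr":[0,0,0]},
    {"slide":[0,0,-0.04],"dr":[0,0,0]},
    {"slide":[0,0,-0.0455],"dr":[0,0,0]},
    {"slide":[0,0,-0.0455],"dr":[0,0,0]}
  ]
}}

```text
time_s: 13.25
ee_pos: [0.504, -0.2501, 0.1056]
tcp_rot: [-0.0, 0.995, -0.101, -0.001]
wrist_force: [0.6, -0.6, -0.2]
grip_width: 0.0198
grasp_force: 45.0
```

Emit:
{"name": "move_arm", "arguments": {
  "deltas": [
    {"slide":[0,0,0],"dr":[0,0,0]},
    {"slide":[0,0,-0.0005],"dr":[0,0,0]},
    {"slide":[0,0,-0.001],"dr":[0,0,0]},
    {"slide":[0,0,-0.001],"dr":[0,0,0]}
  ],
  "squeeze": 20
}}

```text
time_s: 13.65
ee_pos: [0.5046, -0.2504, 0.1059]
tcp_rot: [0.0, 0.995, -0.101, 0.0]
wrist_force: [0.5, 0.4, -1.9]
grip_width: 0.0199
grasp_force: 20.0
```

Emit:
{"name": "move_arm", "arguments": {
  "deltas": [
    {"slide":[0,0,-0.001],"dr":[0,0,0]},
    {"slide":[0,0,-0.001],"dr":[0,0,0]},
    {"slide":[0,0,-0.001],"dr":[0,0,0]}
  ]
}}

```text
time_s: 13.95
ee_pos: [0.5044, -0.2503, 0.1045]
tcp_rot: [0.0, 0.995, -0.101, -0.0]
wrist_force: [-0.4, -0.3, -0.6]
grip_width: 0.0197
grasp_force: 20.0
```

Same pose as at the grasp. Opening slowly, so the tool isn't dragged.

Emit:
{"name": "move_arm", "arguments": {
  "deltas": [
    {"slide":[0,0,0],"dr":[0,0,0]},
    {"slide":[0,0,0],"dr":[0,0,0]},
    {"slide":[0,0,0],"dr":[0,0,0]},
    {"slide":[0,0,0],"dr":[0,0,0]},
    {"slide":[0,0,0],"dr":[0,0,0]}
  ],
  "jaw": 0.6
}}

```text
time_s: 14.45
ee_pos: [0.5044, -0.2504, 0.1045]
tcp_rot: [0.0, 0.995, -0.101, 0.0]
wrist_force: [0.6, -0.3, -0.4]
grip_width: 0.0568
grasp_force: 0.0
```

Emit:
{"name": "move_arm", "arguments": {
  "deltas": [
    {"slide":[0,0,0],"dr":[0,0,0]},
    {"slide":[0,0,0],"dr":[0,0,0]},
    {"slide":[0,0,0],"dr":[0,0,0]},
    {"slide":[0,0,0.01],"dr":[0,0,0]},
    {"slide":[0,0,0.03],"dr":[0,0,0]}
  ]
}}

```text
time_s: 14.95
ee_pos: [0.5034, -0.2497, 0.1339]
tcp_rot: [-0.001, 0.995, -0.101, -0.002]
wrist_force: [-0.2, -0.5, -0.5]
grip_width: 0.075
grasp_force: 0.0
```

Emit:
{"name": "move_arm", "arguments": {
  "deltas": [
    {"slide":[0,0,0.03],"dr":[0,0,0]},
    {"slide":[0,0,0.06],"dr":[0,0,0]},
    {"slide":[0,0,0.09],"dr":[0,0,0]},
    {"slide":[0,0,0.12],"dr":[0,0,0]},
    {"slide":[0,0,0.12],"dr":[0,0,0]}
  ]
}}

```text
time_s: 15.45
ee_pos: [0.5066, -0.2517, 0.2598]
tcp_rot: [0.002, 0.995, -0.101, 0.004]
wrist_force: [0.4, -0.5, 0.3]
grip_width: 0.0754
grasp_force: 0.0
```

```bash
python3 - <<'E'
from h import *
s=arm.sense();print(s['time_s'],s['ee_pos'],s['wrist_force'])
sd=grab('side')
cv2.imwrite('pics/c6.png',cv2.resize(sd['image'][140:350,170:400],(690,600),interpolation=2)[:600])
P=pts(sd);h=cv2.cvtColor(sd['image'],cv2.COLOR_BGR2HSV).astype(int)
m=(abs(h[...,0]-115)<15)&(h[...,1]>120);m[:255]=0;m[300:]=0;m[:,:275]=0;m[:,305:]=0
print(np.percentile(P[m][:,2],[2,50,98]))
E
```

```text
15.45 [ 0.50656144 -0.25167708  0.25980073] [ 0.43795729 -0.49883413  0.29973074]
[0.08222565 0.1137265  0.1290333 ]
```

View pics/c6.png

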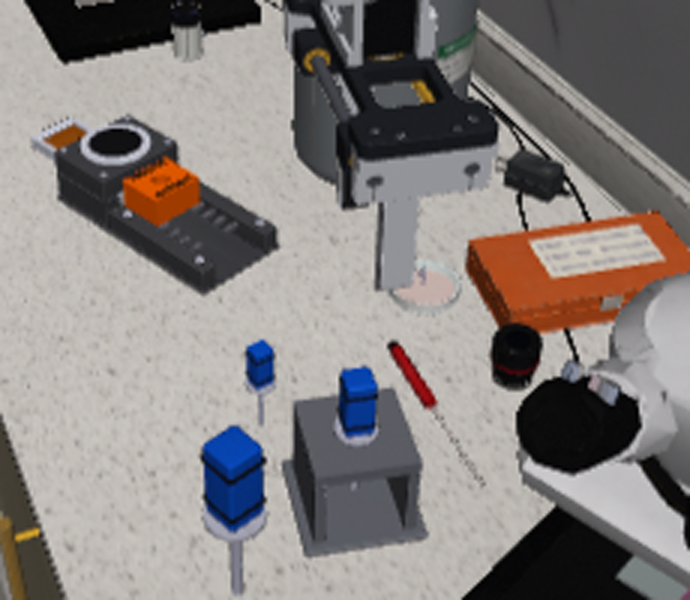

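The tool hangs upright in the stand at (357,405), with its top at 128 mm. The amber pane is out at (65,135), the pad is at its end stop, and nothing else has moved.

```bash
python3 -c "
from bench import arm
print(arm.job_done())"
```

```text
the job is handed in; nothing more can be done
None
```

The job is handed in: the slide is at its end stop with the amber filter fully out, the button is released, and the pin tool hangs upright in its stand with nothing else disturbed, at about 15.5 s on the robot's clock.

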